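Bring a wafer under the mask of a contact aligner

TASK

A coated wafer lies loose on the chuck of the mask aligner's pulled-out loading slide. With the fingertips, push the slide fully home under the mask, gently enough that the wafer stays centred on its chuck; then push the red-knobbed contact lever on the machine's right side over to its back stop to lower the mask to the wafer. Never touch the wafer, or the glass mask and its frame, and leave everything else on the bench where it is.

Things in the scene. Friction and masses are not known exactly. Their poses are not given: they have to be found in the camera images.
- aligner: black stage unit of a mask aligner, fixed. Origin on the bench below the mask's centre; x to its back (the way the slide shuts), y to its left. In mm: base plate x -100..150, y -120..120; mask frame x -75..85, y -80..80; nothing but the lever above z 143. Two micrometers in front of it, below the slide, to x -130, y +-55, z under 60; one on the left at x 55, to y 156
- slide_front (a point): centre of the front face of the loading slide's upright aluminium front plate, the face to push (towards the aligner's +x): 100 mm wide, z from 78 to 118 mm above the bench, 8 mm thick. Axes as the aligner's. An 86 mm wide, 10 mm thick slide runs back from it and carries the chuck. At home this face is 93 mm in front of the mask's centre
- slide (a joint): how far the loading slide is pulled out, m: 0 is fully home at its rigid stop, 0.115 fully out. It runs straight along the aligner's x, 2 N of friction and some drag (8 N per m/s); no spring, it stays where left.
- chuck_top (a point): centre of the top face of the round steel chuck, 84 mm across, on the slide, 122 mm above the bench (93 mm behind the slide's front face); axes as the aligner's.
- wafer: brown resist-coated glass wafer, a disc 76 mm across and 2 mm thick, about 20 g; origin at the centre of its underside. Lies loose on the chuck, held by friction only: it slips if the slide is jolted or stopped from a fast speed (a steady push at 0.05 m/s does not shift it noticeably).
- contact_lever (a joint): angle of the contact lever, rad: 0 leaning 25 degrees forward (to the machine's front), 0.44 upright, 1.19 leaning 43 degrees back, at its rigid back stop. It swings about the aligner's y axis; the ball is pushed towards the aligner's +x, rising to 155 mm above the bench (centre) when upright. Stiff hinge (0.10 N m, about 2 N at the ball; more when a finger rubs on it): it stays where left.
- lever_ball (a point): centre of the lever's red ball, 22 mm across, at the end of the lever's 9 mm rod, 70 mm from the hinge axis. The nearest fixed parts are a cheek 105 mm high ending 19 mm to the lever's left, and the mask frame 55 mm to its left.
- lever_hub (a point): point on the lever's hinge axis in the plane of the rod: 85 mm above the bench, 55 mm in front of the mask's centre and 135 mm to the right of it; fixed on the aligner, axes as the aligner's.. Other fixed things: a cream control box 180 mm high behind the machine, its front 0.93 m ahead of the robot's base, and a steel column 0.80 m ahead and 0.66 m left
- chuck_large: spare aluminium wafer chuck, 100 mm across, 34 mm high, loose; origin at the centre of its underside. Leave alone.
- chuck_small: spare aluminium chuck, 56 mm across, 30 mm high, loose, beside the machine's front left; origin at the centre of its underside. Leave alone.
- torch: chrome inspection torch standing upright, 34 mm across, 100 mm high, loose, near the machine's front right; origin at the centre of its underside. Leave alone.
- mask_box: flat box for a mask, amber lid, 125 x 125 x 22 mm, loose; origin at the centre of its underside. Leave alone.
- shipper: round white wafer box, 92 mm across, 16 mm high, loose; origin at the centre of its underside. Leave alone.
- tweezers: steel wafer tweezers lying flat along their x, 125 mm long, 8 mm high, loose; origin under their middle. Leave alone.
- mouse: black computer mouse, 105 x 60 x 30 mm, loose; origin at the centre of its underside. Leave alone.
- mask_frame: square glass photomask with a chrome pattern (102 x 102 x 3 mm) and the 160 x 160 x 10 mm aluminium frame that holds it level; origin under the mask's centre on the frame's underside, 130 mm above the bench (top of the mask 143 mm), 6 mm above the passing wafer's top. The contact lever lowers both by 3 mm
Not all that is in view belongs to the job. Several things have the shape of the wafer; the one meant has the colours described above.

How it is judged (in metres and radians):
On the way, in this order (a step that is already met when the one before it is completed fails the run):
1. the slide is pushed fully home while the contact lever is still forward (value of joint slide below 0.003 m and value of joint contact_lever below 0.35 rad), for 0.3 s.
2. the contact lever is pushed over to its back stop (value of joint contact_lever above 1.07 rad), for 0.2 s.
At the end, for the whole second after the job is handed in: the slide is home (within 3 mm of its stop), the contact lever is within 0.12 rad (7 degrees) of its back stop, the wafer lies flat on its chuck, at rest, its centre within 6 mm of the chuck's centre (value of joint slide below 0.003 m and value of joint contact_lever above 1.07 rad and horizontal distance between wafer and chuck_top below 0.006 m and z of wafer in the frame of chuck_top between -0.002 and 0.002 m and linear speed of wafer below 0.01 m/s and velocity of joint contact_lever below 0.05 rad/s); the robot touches nothing.
It fails at once if the robot touches the wafer (contact force between any of the fingers, the arm and wafer above 0.3 N).
It fails at once if the wafer is lifted off its chuck (z of wafer in the frame of chuck_top above 0.008 m).
It fails at once if the robot touches the glass mask or its frame (contact force between any of the fingers, the arm and mask_frame above 0.5 N).
It fails at once if something else on the bench is pushed away or lifted (15 mm) (distance of any of chuck_large, chuck_small, torch, mask_box, shipper, tweezers, mouse from where it was at the start of the episode above 0.015 m).
It also fails if it takes over 51 s, if anything falls off the work surface, if the arm or the gripper's body presses on something with over 40 N, if the wrist force passes 120 N, or if a joint passes its speed limit or range.

ROBOT

A 6-joint arm with a two-finger parallel gripper is mounted at the origin on the work surface. World frame = base frame: x ahead of the robot, y to its left, z up, the work surface at z = 0. Lengths are in m, angles in degrees, forces in N, time in s.
With the tool pointing down it reaches from about 0.3 to 0.75 m from the base axis. Payload 8.5 kg.
Tool frame: the origin (TCP) lies midway between the tips of the shut fingers; the grasp point (between the pads) lies 19 mm behind it; z points along the fingers, y is the line along which they close (so a half turn about z gives the same grasp; the last joint's range is limited). The gripper opens to 85 mm and grips with 20 to 120 N. Pads are 22 mm wide; open, the fingers measure 114 mm over their backs; the gripper's body (76 mm by 85 mm) begins 54 mm behind the grasp point. The pads swing forward as they close: fully open they stand 13 mm farther back than shut.
Start: joints at [57.794, 21.807, 74.336, -0, 83.858, -12.336], TCP at [0.187, 0.517, 0.211] pointing down, gripper open.
Joint ranges: [-178.18, 178.18], [-50.72, 133.34], [12.68, 142.11], [-81.47, 261.47], [9.98, 163.14], [-165.26, 165.26]. Speed limits (degrees/s): [136.94, 136.94, 180, 180, 180, 180].

INTERFACE

Orientations are given as a 3x3 rotation matrix whose columns are the frame's x, y, z axes.
In Python, from rig import observe, optics, order, spotter gives the robot as it stands.
- The arm moves only by the tool move_arm, never from a script. Its argument "series" is text: rows parted by semicolons, each of 5 numbers parted by spaces: the shift along the tool's x, y, z in cm, then the turn about the tool's z in degrees, then the opening, from -1 (shut) to 1 (fully open). A call has 1 to 8 rows; each row is the pose to reach, as a shift and turn from the pose commanded when the call began, along the tool's axes at that moment; what a row does not reach only later rows make up. A row lasts 1/8 s, in which the tool goes at most 62.5 mm and 10.7 degrees, less where a joint would pass 70% of its speed; a pose out of reach is approached as far as the arm can. A call with a gripper value outside its range is refused whole. The fingers move at their own pace and stop on an object; "force" is the grip in N (left out, the last holds). Time passes only in rows, so rows that repeat a pose let the fingers close. It gives the time, the measured TCP pose, the force, the opening and the grip force at its end, in the units of the state.
- observe(): the state, without advancing time (a new reading comes with each control period).
- optics.get_image(name): name is "side" or "top"; returns a dict with "pixels" (384x512x3 uint8, blue, green, red), "camera_matrix" (3x3 intrinsics, pixels), "rvec" (rotation vector, rad) and "tvec" (3), from world to camera coordinates, as OpenCV has them. Camera axes: x right, y down, z forward; pixel columns grow to the right and rows downward; lengths in m; the calibration is good to about 2 mm. A picture is of the moment at which its call begins. There is no depth.
- order.close_job(): hands the job in; it is judged then, once.
Trained networks look in the newest picture that a camera, given by its name, has taken for a name from the list of things; names that differ only in an ending like _2 or _b are one class to them, and where a whole thing is asked for, a point or a joint stands for the part that bears it (a point fixed in the world has none). Each returns a list of dicts, best first, with "score" (0 to 1); they miss things now and then, are a little off and sometimes report something else, mostly with a low value. They report only what shows in the picture. A call takes as long as a camera call. They do not tell look-alikes from the thing itself.
- spotter.find_in(thing, camera): "point" ([x, y, z] in m, in world coordinates, good to about 4 mm: the middle of the surface that is visible of it).
- spotter.cut_out(thing, camera): "pixels" (384x512 bool, what is visible of it).
- spotter.mark_of(thing, camera): "point" ([x, y, z] in m, in world coordinates, good to about 4 mm: a listed point, or the origin of a listed thing).
The state is a dict: "time_s": time; "q": joint angles; "qvel": joint speeds; "joint_efforts": joint torques, N m; "position": TCP position; "tool_rot": TCP orientation; "ft_force": force on the tool from outside, world axes, zero at the start; "wrist_torque": the same for the moment, N m; "grip_width": finger opening in m; "gripper_force": force on a finger pad.
Only numpy, scipy, OpenCV 4.12 (cv2) and the standard library are available. Lean on these libraries where they do the work, as an engineer would, in place of code of your own. Each camera call takes 0.05 s, during which the arm holds its last target. There are 200 camera calls.

## Working session

There is one attempt and no reset: what is moved stays moved. The work goes in short steps, Python scripts to look and compute and a tool call to move; the robot and the scene stay as the last step left them, time stands still between calls to the robot, and variables do not carry over. Pictures are saved under pics/ and viewed, at most 13 in all, crops included, and the job is handed in when it is done.

Besides the shell and the picture viewer there is one more tool, called after "Request:" as a command line: name --argument value ..., lists and objects as JSON in quotes. move_arm: Moves the arm, as the interface text tells. Its arguments: {"type":"object","properties":{"series":{"type":"string"},"force":{"type":"number"}},"required":["series"]}

```bash
mkdir -p pics; cat > h.py <<'E'
from rig import observe, optics, order, spotter
import numpy as np, cv2
np.set_printoptions(precision=4,suppress=True)
def snap(n,f):
    d=optics.get_image(n); cv2.imwrite('pics/'+f,d['pixels']); return d
def proj(d,P):
    return cv2.projectPoints(np.array(P,float).reshape(-1,3),np.array(d['rvec']),np.array(d['tvec']),np.array(d['camera_matrix']),None)[0].reshape(-1,2)
E
python3 - <<'E'
from h import *
for n in ('side','top'):
    snap(n,n+'1.png')
    for t in ('slide_front','chuck_top','lever_ball','lever_hub','aligner','mask_frame','wafer','torch','chuck_small','tweezers'):
        r=spotter.mark_of(t,n); print(n,t,[(np.round(x['point'],4).tolist(),round(x['score'],2)) for x in r[:3]])
s=observe(); print(s['time_s'],s['position'],s['tool_rot'])
a=cv2.imread('pics/side1.png');b=cv2.imread('pics/top1.png')
E
```

```text
side slide_front [([0.4654, 0.0323, 0.0916], 0.64)]
side chuck_top []
side lever_ball [([0.663, -0.0193, 0.0032], 0.6), ([0.5589, -0.1343, 0.1498], 0.57)]
side lever_hub [([0.5807, -0.1367, 0.0849], 0.77), ([0.5531, 0.0068, 0.1236], 0.6)]
side aligner [([0.6658, -0.0206, 0.0034], 0.94), ([0.5817, -0.137, 0.0838], 0.39)]
side mask_frame [([0.6629, -0.0184, 0.1289], 0.85)]
side wafer [([0.4247, 0.1441, -0.0005], 0.78), ([0.5545, 0.0092, 0.1216], 0.74), ([0.4517, -0.0168, 0.0007], 0.51)]
side torch [([0.5353, 0.1681, 0.0002], 0.6)]
side chuck_small [([0.5391, 0.1626, 0.0009], 0.38), ([0.4656, 0.4197, 0.0018], 0.33)]
side tweezers [([0.3541, -0.3829, -0.0003], 0.79), ([0.5518, 0.0117, 0.1231], 0.73)]
top slide_front [([0.4607, 0.0242, 0.0985], 0.7), ([0.5358, 0.1667, 0.0011], 0.58)]
top chuck_top [([0.555, 0.0051, 0.1188], 0.81)]
top lever_ball [([0.5579, -0.128, 0.1532], 0.52)]
top lever_hub [([0.5817, -0.1397, 0.0884], 0.89), ([0.5053, -0.398, -0.0024], 0.73)]
top aligner [([0.663, -0.0173, -0.0016], 0.72)]
top mask_frame [([0.6644, -0.0191, 0.1312], 0.83), ([0.6603, -0.0168, -0.0004], 0.73)]
top wafer [([0.5508, 0.0026, 0.1224], 0.93), ([0.4242, 0.1379, 0.0003], 0.74), ([0.4518, -0.0154, 0.0], 0.68)]
top torch [([0.4472, -0.2057, 0.0016], 0.55)]
top chuck_small [([0.4513, -0.2029, 0.0028], 0.72), ([0.5353, 0.1676, 0.0012], 0.51), ([0.6766, -0.4132, 0.0019], 0.3)]
top tweezers [([0.3555, -0.3817, -0.0042], 0.62)]
1.1 [0.1869 0.5173 0.2111] [[-0.9405  0.3399 -0.0001]
 [ 0.3399  0.9405 -0.    ]
 [ 0.0001 -0.     -1.    ]]
```

View pics/side1.png

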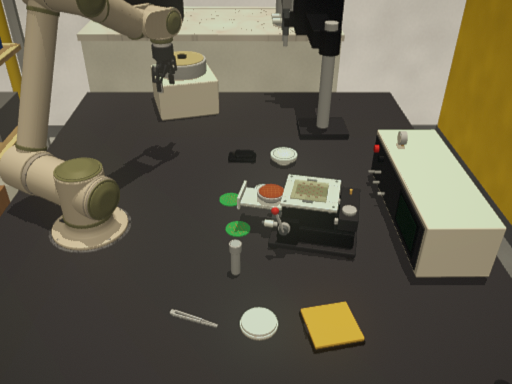

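View pics/top1.png

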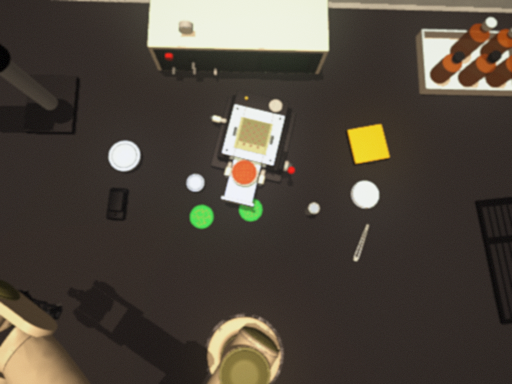

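Wafer candidates in the top view are the brown-red disc on the slide's chuck at (244,172), and green discs on the bench at (202,216) and (250,210). The shipper/white discs are at (125,156) and (365,194). By its colour and position the wafer is the one at (244,172). Next I fit the machine pose and check it in one crop.

```bash
python3 - <<'E'
from h import *
A=[];B=[]
def add(l,*m):
    for p in m: A.append(l);B.append(p)
add((0,0),(.6658,-.0206),(.663,-.0173),(.6629,-.0184),(.6644,-.0191),(.6603,-.0168))
add((-.055,-.135),(.5807,-.1367),(.5817,-.1397))
add((-.055-.0296,-.135),(.5589,-.1343),(.5579,-.128))
from scipy.optimize import least_squares
A=np.array(A);B=np.array(B)
S=np.array([(.4654,.0323),(.4607,.0242)]);C=np.array([(.555,.0051),(.5508,.0026),(.5545,.0092)])
def T(v,P):
    c,s=np.cos(v[2]),np.sin(v[2]); return np.asarray(P)@np.array([[c,s],[-s,c]])+v[:2]
f=lambda v:np.r_[(T(v,A)-B).ravel(),(T(v,[(-.093-v[3],0)])-S).ravel(),(T(v,[(-v[3],0)])-C).ravel()]
r=least_squares(f,[.664,-.019,-.23,.11],loss='soft_l1',f_scale=.004);v=r.x
print(v[:2],np.degrees(v[2]),v[3]);print(f(v))
L=[(-.093-v[3],-.05,.118),(-.093-v[3],.05,.118),(-v[3],0,.124),(-.0846,-.135,.1484),(-.055,-.135,.085)]
L+=[(x,y,.14) for x,y in((-.075,-.08),(-.075,.08),(.085,.08),(.085,-.08))]
W=[np.r_[T(v,[p[:2]])[0],p[2]] for p in L];print(np.array(W))
ims=[]
for n,(x0,y0,k) in dict(top=(180,90,130),side=(215,160,150)).items():
    d=optics.get_image(n);im=d['pixels'][y0:y0+k,x0:x0+k].copy();z=560/k*.7
    im=cv2.resize(im,(395,395),interpolation=cv2.INTER_CUBIC)
    for p in (proj(d,W)-[x0,y0])*395/k: cv2.circle(im,tuple(int(q) for q in p),3,(255,255,0),1)
    ims.append(im)
cv2.imwrite('pics/c.png',np.hstack(ims))
E
```

```text
[ 0.6645 -0.0179] -12.143183518456352 0.11336029285970552
[-0.0013  0.0027  0.0015 -0.0006  0.0016  0.0005  0.0001  0.0012  0.0042
 -0.0011  0.0016 -0.0016  0.0006  0.0014 -0.0056  0.0022 -0.0046 -0.0041
 -0.0027 -0.0068  0.002   0.0013 -0.0014  0.0009  0.0028  0.0034 -0.0009
 -0.0032]
[[ 0.4522 -0.0234  0.118 ]
 [ 0.4732  0.0744  0.118 ]
 [ 0.5536  0.006   0.124 ]
 [ 0.5533 -0.1321  0.1484]
 [ 0.5823 -0.1383  0.085 ]
 [ 0.5743 -0.0803  0.14  ]
 [ 0.608   0.0761  0.14  ]
 [ 0.7644  0.0425  0.14  ]
 [ 0.7307 -0.114   0.14  ]]
```

View pics/c.png

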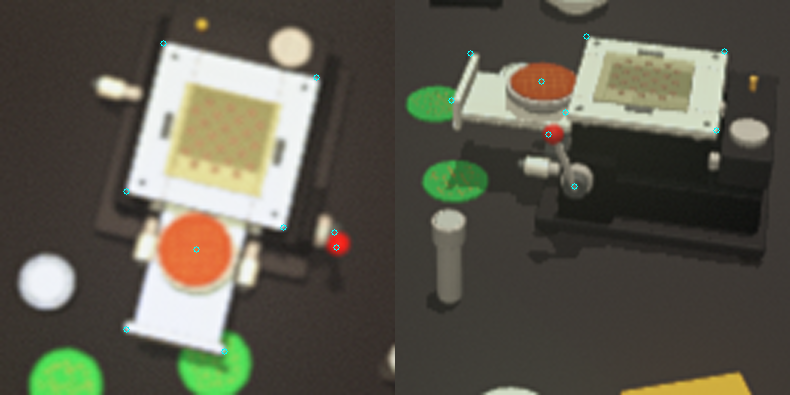

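The crop shows the brown-red wafer on its chuck (196,249 in the left half), with the lever ball red at (337,243). The overlay fits the mask corners and the front plate to within about 2 mm. I go to the staging point in front of the plate with the fingers shut.

Request:
move_arm --series "-2 -2 0 -1 -1; -6 -6 0 -2 -1; -10 -10 0 -3 -1; -14 -14 0 -4 -1; -18 -18 0 -5 -1; -22 -22 0 -6 -1; -26 -26 0 -7 -1; -30 -30 0 -7.7 -1"

```text
time_s: 2.2
position: [0.3677, 0.1314, 0.2114]
tool_rot: [[-0.978, 0.21, 0.001], [0.21, 0.978, 0.0], [-0.001, 0.0, -1.0]]
ft_force: [0.9, 1.1, 0.1]
grip_width: 0.0001
gripper_force: 0.0
```

```bash
cat >> h.py <<'E'
O=np.array([.6645,-.0179]);th=np.radians(-12.14);u=np.array([np.cos(th),np.sin(th)]);w=np.array([-u[1],u[0]])
def st():
    s=observe();p=s['position'];d=p[:2]-O;R=np.array(s['tool_rot'])
    print(s['time_s'],'al xy',d@u,d@w,'z',p[2],'yaw-x',np.degrees(np.arctan2(-R[1,0],-R[0,0])),'F',s['ft_force'],s['grip_width'])
    return s,R
def go(x,y,z):
    s,R=st();q=np.r_[O+x*u+y*w,z];print('shift cm',(R.T@(q-s['position']))*100)
E
python3 -c "
from h import *
go(-.093-.1134-.036,0,.095)"
```

```text
2.2 al xy -0.32161008896546195 0.08353772056846895 z 0.2114031233708382 yaw-x -12.141058720934822 F [0.9472 1.0893 0.0682] 0.00010209667191989694
shift cm [-7.9108 -8.3574 11.6447]
```

Request:
move_arm --series "-2 -2 1 0 -1; -4 -4 3 0 -1; -6 -6 6 0 -1; -7.5 -8 8.5 0 -1; -7.8 -8.3 10.5 0 -1; -7.8 -8.3 11.6 0 -1; -7.8 -8.3 11.6 0 -1"

```text
time_s: 3.08
position: [0.4255, 0.0358, 0.0949]
tool_rot: [[-0.978, 0.211, -0.001], [0.211, 0.978, 0.0], [0.001, 0.0, -1.0]]
ft_force: [0.4, -0.1, -0.0]
grip_width: -0.0002
gripper_force: 0.0
```

```bash
python3 -c "
from h import *
st();d=snap('side','s2.png')
a=d['pixels'][150:270,190:350];cv2.imwrite('pics/s2.png',cv2.resize(a,None,fx=4,fy=4,interpolation=2))"
```

```text
3.075 al xy -0.2449275785576827 0.002275508602537432 z 0.09493681075422614 yaw-x -12.153502014701417 F [ 0.3533 -0.0742 -0.0294] -0.00016448179056627384
```

View pics/s2.png

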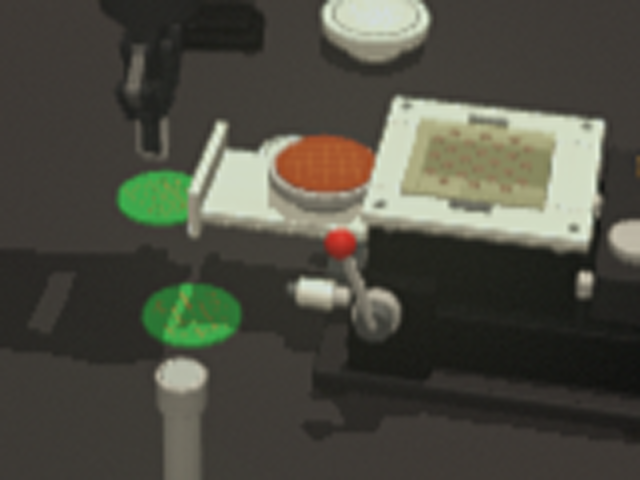

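The shut fingertips hang in front of the middle of the plate, at (150,150) in the crop, with a gap of about 27 mm. I close the gap, then make contact slowly.

Request:
move_arm --series "-0.5 0 0 0 -1; -1.1 0 0 0 -1; -1.6 0 0 0 -1; -1.9 0 0 0 -1; -2.1 0 0 0 -1; -2.3 0 0 0 -1; -2.5 0 0 0 -1; -2.7 0 0 0 -1"

```text
time_s: 4.12
position: [0.4521, 0.0299, 0.0951]
tool_rot: [[-0.978, 0.211, -0.001], [0.211, 0.978, 0.0], [0.001, -0.0, -1.0]]
ft_force: [-1.5, 0.6, 1.1]
grip_width: 0.0002
gripper_force: 1.1
```

Request:
move_arm --series "-0.2 0 0 0 -1; -0.4 0 0 0 -1; -0.6 0 0 0 -1; -0.8 0 0 0 -1; -1.1 0 0 0 -1; -1.4 0 0 0 -1; -1.7 0 0 0 -1; -2.0 0 0 0 -1"

```text
time_s: 5.12
position: [0.472, 0.0256, 0.0951]
tool_rot: [[-0.978, 0.211, -0.0], [0.211, 0.978, -0.0], [0.0, -0.0, -1.0]]
ft_force: [-2.0, -0.9, 0.5]
grip_width: 0.0002
gripper_force: 1.1
```

```bash
python3 -c "
from h import *
st();d=snap('side','s3.png')
for n in ('side','top'):
  if n=='top': optics.get_image(n)
  for t in ('slide_front','wafer','chuck_top'):print(n,t,[(np.array(x['point']),[(np.array(x['point'][:2])-O)@u,(np.array(x['point'][:2])-O)@w]) for x in spotter.mark_of(t,n)[:2]])"
```

```text
5.125 al xy -0.19732255396145826 0.001999583007254023 z 0.09511685426561015 yaw-x -12.171052466325456 F [-1.9632 -0.8837  0.4631] 0.00016086809842784784
side slide_front [(array([0.4828, 0.0225, 0.0928]), [np.float64(-0.1861327463828265), np.float64(0.0012848050382716705)])]
side wafer [(array([0.4258, 0.1441, 0.0006]), [np.float64(-0.2674306536410016), np.float64(0.1081782579502305)]), (array([ 0.4532, -0.0149, -0.0014]), [np.float64(-0.20720552905061596), np.float64(-0.04150371948216621)])]
side chuck_top [(array([0.5726, 0.0064, 0.1251]), [np.float64(-0.09495512632767915), np.float64(0.004429896623454121)])]
top slide_front []
top wafer [(array([ 0.4274,  0.1464, -0.0013]), [np.float64(-0.26635012759605), np.float64(0.1107633040748057)]), (array([0.5752, 0.0011, 0.1233]), [np.float64(-0.09129867501297902), np.float64(-0.00020479471289481382)])]
top chuck_top [(array([0.5757, 0.0016, 0.1214]), [np.float64(-0.0909150072510355), np.float64(0.00038917418228842995)])]
```

The slide moves with the fingers at about 2 N. The face is at -186 mm, so about 93 mm remains.

Request:
move_arm --series "-0.3 0 0 0 -1; -0.65 0 0 0 -1; -1.05 0 0 0 -1; -1.45 0 0 0 -1; -1.85 0 0 0 -1; -2.25 0 0 0 -1; -2.65 0 0 0 -1; -3.0 0 0 0 -1"

```text
time_s: 6.52
position: [0.5014, 0.0192, 0.0951]
tool_rot: [[-0.978, 0.211, -0.0], [0.211, 0.978, -0.0], [0.0, -0.0, -1.0]]
ft_force: [-2.9, -0.6, 1.2]
grip_width: -0.0003
gripper_force: 1.2
```

Request:
move_arm --series "-0.35 0 0 0 -1; -0.75 0 0 0 -1; -1.15 0 0 0 -1; -1.55 0 0 0 -1; -1.95 0 0 0 -1; -2.35 0 0 0 -1; -2.7 0 0 0 -1; -3.0 0 0 0 -1"

```text
time_s: 7.52
position: [0.5307, 0.0129, 0.0951]
tool_rot: [[-0.978, 0.211, 0.0], [0.211, 0.978, -0.0], [-0.0, -0.0, -1.0]]
ft_force: [-2.9, -1.5, 1.5]
grip_width: -0.0
gripper_force: 1.4
```

Request:
move_arm --series "-0.3 0 0 0 -1; -0.6 0 0 0 -1; -0.9 0 0 0 -1; -1.2 0 0 0 -1; -1.5 0 0 0 -1; -1.75 0 0 0 -1; -2.0 0 0 0 -1; -2.2 0 0 0 -1"

```text
time_s: 8.52
position: [0.5521, 0.0083, 0.0951]
tool_rot: [[-0.978, 0.211, 0.0], [0.211, 0.978, 0.0], [-0.0, 0.0, -1.0]]
ft_force: [-2.3, -1.9, 1.6]
grip_width: -0.0005
gripper_force: 1.5
```

```bash
python3 -c "
from h import *
st()"
```

```text
8.525 al xy -0.11538249983952183 0.0020089004404406433 z 0.09513693590158216 yaw-x -12.171797017436974 F [-2.2825 -1.8966  1.5792] -0.0004612466097080231
```

About 11 mm remains, so I creep on at 1–1.5 mm per row until the force rises.

Request:
move_arm --series "-0.15 0 0 0 -1; -0.3 0 0 0 -1; -0.45 0 0 0 -1; -0.58 0 0 0 -1; -0.7 0 0 0 -1; -0.8 0 0 0 -1; -0.9 0 0 0 -1; -1.0 0 0 0 -1"

```text
time_s: 9.52
position: [0.5618, 0.0062, 0.0951]
tool_rot: [[-0.978, 0.211, -0.0], [0.211, 0.978, 0.0], [0.0, -0.0, -1.0]]
ft_force: [-2.1, -2.3, 2.1]
grip_width: 0.0002
gripper_force: 1.5
```

Request:
move_arm --series "-0.1 0 0 0 -1; -0.2 0 0 0 -1; -0.3 0 0 0 -1"

```text
time_s: 9.9
position: [0.5638, 0.0058, 0.095]
tool_rot: [[-0.978, 0.211, -0.002], [0.211, 0.978, 0.0], [0.002, -0.0, -1.0]]
ft_force: [-8.6, -0.7, 5.3]
grip_width: 0.0001
gripper_force: 4.8
```

Request:
move_arm --series "-0.1 0 0 0 -1; -0.1 0 0 0 -1; -0.1 0 0 0 -1; -0.1 0 0 0 -1"

```text
time_s: 10.4
position: [0.5638, 0.0058, 0.095]
tool_rot: [[-0.978, 0.211, -0.004], [0.211, 0.978, 0.001], [0.004, -0.0, -1.0]]
ft_force: [-9.9, -2.0, 7.1]
grip_width: 0.0001
gripper_force: 5.9
```

```bash
python3 -c "
from h import *
st();d=snap('top','t4.png');e=snap('side','s4.png')
c=lambda d,x,y:cv2.resize(d['pixels'][y:y+120,x:x+120],(395,395),interpolation=2)
cv2.imwrite('pics/c4.png',np.hstack([c(d,190,95),c(e,230,150)]))"
```

```text
10.4 al xy -0.10338613423470289 0.0019538208513846383 z 0.09498004371343208 yaw-x -12.158375520682375 F [-9.8983 -1.9856  7.1211] 7.234287875496046e-05
```

View pics/c4.png

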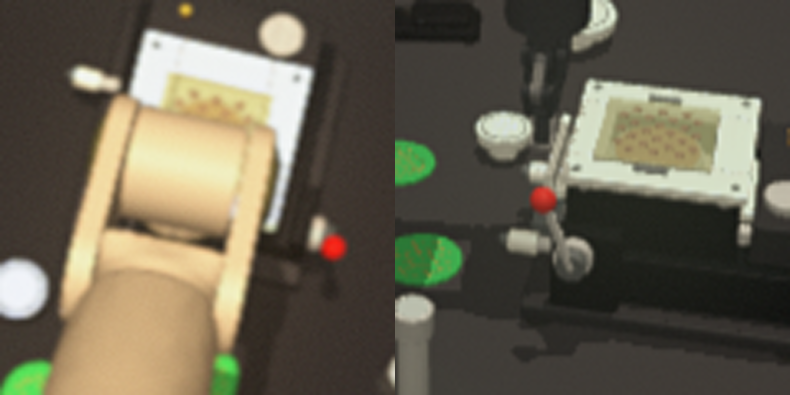

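The plate sits right up against the frame at (560,145) and the force rose to 10 N without further motion, so the slide is home. The lever is still forward, with its ball at (543,200). I back off, rise and go to the lever.

Request:
move_arm --series "0.5 0 0 0 -1; 1.5 0 0 0 -1; 3 0 -1 0 -1; 4 0 -4 0 -1; 4 -2 -7 0 -1; 4 -5 -10 0 -1; 4 -9 -10 0 -1; 4 -12 -10 0 -1"

```text
time_s: 11.5
position: [0.5004, -0.1043, 0.1962]
tool_rot: [[-0.977, 0.211, 0.002], [0.211, 0.977, -0.001], [-0.002, -0.0, -1.0]]
ft_force: [0.7, -0.5, -0.1]
grip_width: 0.0
gripper_force: 0.0
```

```bash
python3 -c "
from h import *
go(-.132,-.135,.132)
for n in ('side','top'):
  optics.get_image(n)
  for t in ('lever_ball','lever_hub'):print(n,t,[(np.array(x['point']),[(np.array(x['point'][:2])-O)@u,(np.array(x['point'][:2])-O)@w]) for x in spotter.mark_of(t,n)[:2]])
  m=spotter.cut_out('lever_ball',n)
d=optics.get_image('top');hsv=cv2.cvtColor(d['pixels'],40);m=cv2.inRange(hsv,(0,180,100),(6,255,255))|cv2.inRange(hsv,(174,180,100),(180,255,255));
ys,xs=np.nonzero(m[140:200,270:320]);print('red',xs.mean()+270,ys.mean()+140,len(xs),'expect',proj(d,np.r_[O-.0846*u-.135*w,.1484]))
"
```

```text
11.5 al xy -0.14225728579478286 -0.11902521658066513 z 0.1961727283898558 yaw-x -12.18373656483529 F [ 0.7475 -0.5439 -0.0664] 2.8346139266311105e-05
shift cm [-1.0159 -1.5948  6.4195]
side lever_ball [(array([ 0.5557, -0.1363,  0.1481]), [np.float64(-0.08146721411981854), np.float64(-0.13863294350029376)])]
side lever_hub [(array([ 0.5813, -0.1351,  0.0836]), [np.float64(-0.056692077057259524), np.float64(-0.13207607050080547)])]
top lever_ball [(array([0.6206, 0.3994, 0.0022]), [np.float64(-0.1306769121487903), np.float64(0.39873555726979926)])]
top lever_hub []
red nan nan 0 expect [[290.6989 171.336 ]]<string>:9: RuntimeWarning: Mean of empty slice.
  ret = ret.dtype.type(ret / rcount)
```

Request:
move_arm --series "0 -1 0 0 -1; 0 -1.5 2 0 -1; 0 -1.6 4 0 -1; 0 -1.6 5.6 0 -1; 0 -1.6 6.3 0 -1; 0 -1.6 6.3 0 -1; -0.4 -1.6 6.3 0 -1"

```text
time_s: 12.82
position: [0.5021, -0.1201, 0.1328]
tool_rot: [[-0.978, 0.211, 0.001], [0.211, 0.978, -0.0], [-0.001, -0.0, -1.0]]
ft_force: [0.0, -0.1, 0.1]
grip_width: -0.0001
gripper_force: 0.0
```

```bash
python3 -c "
from h import *
go(-.132,-.135,.132);e=snap('side','s5.png')
cv2.imwrite('pics/s5.png',cv2.resize(e['pixels'][150:250,220:340],None,fx=5,fy=5,interpolation=2))"
```

```text
12.825 al xy -0.13724735018561118 -0.1340887472676644 z 0.13279248984192601 yaw-x -12.169420850907523 F [ 0.0037 -0.1441  0.1037] -8.081563241692195e-05
shift cm [-0.5247 -0.0908  0.0798]
```

View pics/s5.png

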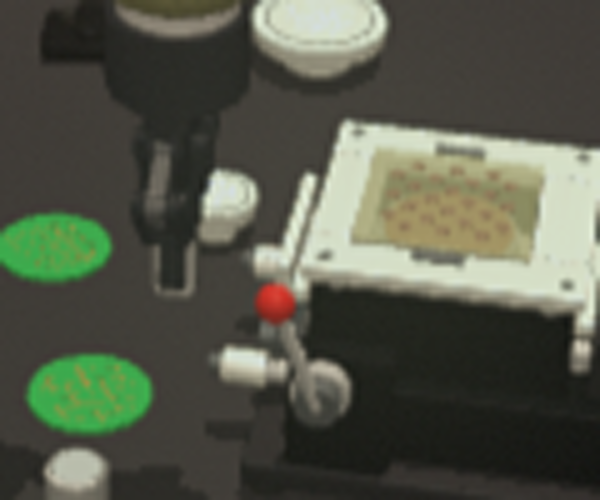

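The shut fingers are at (172,285), in line with the red ball at (275,302), with a gap of about 30 mm. I push the lever now.

Request:
move_arm --series "-0.5 -0.1 0 0 -1; -1.2 -0.2 0 0 -1; -1.9 -0.2 0 0 -1; -2.4 -0.2 0 0 -1; -2.8 -0.2 0 0 -1; -3.2 -0.2 0 0 -1; -3.6 -0.2 0 0 -1; -4 -0.2 0 0 -1"

```text
time_s: 13.88
position: [0.5402, -0.1303, 0.1328]
tool_rot: [[-0.978, 0.211, -0.001], [0.211, 0.978, -0.0], [0.001, -0.0, -1.0]]
ft_force: [-4.7, 2.5, 7.1]
grip_width: 0.0
gripper_force: 3.5
```

Request:
move_arm --series "-0.4 0 0 0 -1; -0.8 0 0 0 -1; -1.2 0 0 0 -1; -1.6 0 0 0 -1; -2 0 0 0 -1; -2.4 0 0 0 -1; -2.8 0 0 0 -1; -3.2 0 0 0 -1"

```text
time_s: 14.88
position: [0.572, -0.1372, 0.1321]
tool_rot: [[-0.978, 0.211, 0.0], [0.211, 0.978, -0.0], [-0.0, -0.0, -1.0]]
ft_force: [-0.6, -0.5, 1.5]
grip_width: -0.0001
gripper_force: 0.7
```

```bash
python3 -c "
from h import *
st();e=snap('side','s6.png')
cv2.imwrite('pics/s6.png',cv2.resize(e['pixels'][150:250,220:340],None,fx=5,fy=5,interpolation=2))"
```

```text
14.875 al xy -0.0653262697936226 -0.1360787232289689 z 0.1320841327100607 yaw-x -12.172749130461408 F [-0.5783 -0.5298  1.4821] -0.00010932568260118264
```

View pics/s6.png

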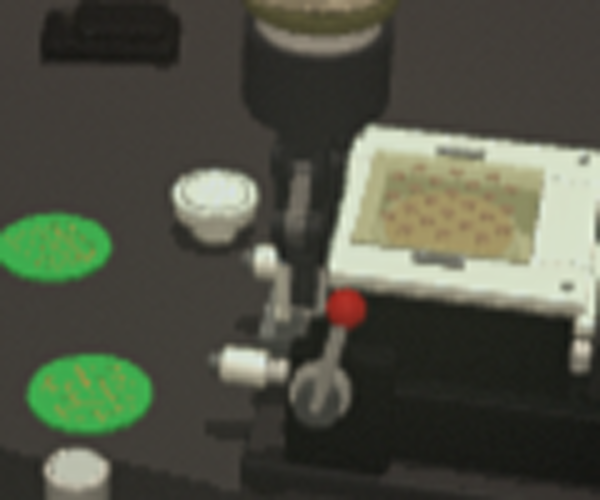

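The lever is past upright with its ball at (346,308), pushed by the fingers. I carry on to the stop, about 36–40 mm more.

Request:
move_arm --series "-0.4 0 0 0 -1; -0.8 0 0 0 -1; -1.2 0 0 0 -1; -1.6 0 0 0 -1; -2 0 0 0 -1; -2.4 0 0 0 -1; -2.7 0 0 0 -1; -3 0 0 0 -1"

```text
time_s: 15.92
position: [0.6013, -0.1434, 0.1322]
tool_rot: [[-0.978, 0.211, 0.0], [0.211, 0.978, -0.0], [-0.0, -0.0, -1.0]]
ft_force: [-1.7, -0.0, 0.0]
grip_width: -0.0001
gripper_force: 0.5
```

Request:
move_arm --series "-0.2 0 0 0 -1; -0.4 0 0 0 -1; -0.6 0 0 0 -1; -0.7 0 0 0 -1"

```text
time_s: 16.42
position: [0.6081, -0.1449, 0.1322]
tool_rot: [[-0.978, 0.211, 0.0], [0.211, 0.978, -0.0], [-0.0, -0.0, -1.0]]
ft_force: [-1.3, 0.4, 0.0]
grip_width: 0.0
gripper_force: 0.4
```

Request:
move_arm --series "-0.2 0 0 0 -1; -0.4 0 0 0 -1; -0.5 0 0 0 -1; -0.6 0 0 0 -1"

```text
time_s: 16.92
position: [0.6139, -0.1462, 0.1322]
tool_rot: [[-0.978, 0.211, 0.0], [0.211, 0.978, -0.0], [-0.0, -0.0, -1.0]]
ft_force: [-0.5, 0.5, 0.7]
grip_width: 0.0002
gripper_force: 0.4
```

```bash
python3 -c "
from h import *
st();e=snap('side','s7.png')
cv2.imwrite('pics/s7.png',cv2.resize(e['pixels'][150:250,220:340],None,fx=5,fy=5,interpolation=2))
print([proj(e,np.r_[O+x*u-.135*w,z])-[220,150] for x,z in((-.055+.07*np.sin(a),.085+.07*np.cos(a)) for a in np.radians([30,36,43]))])"
```

```text
16.925 al xy -0.02253541873237802 -0.13605827076337929 z 0.1321712677438103 yaw-x -12.171726765695539 F [-0.5403  0.5161  0.7055] 0.00022270211517308607
[array([[76.9922, 64.7193]]), array([[79.1788, 66.192 ]]), array([[81.4948, 68.1147]])]
```

View pics/s7.png

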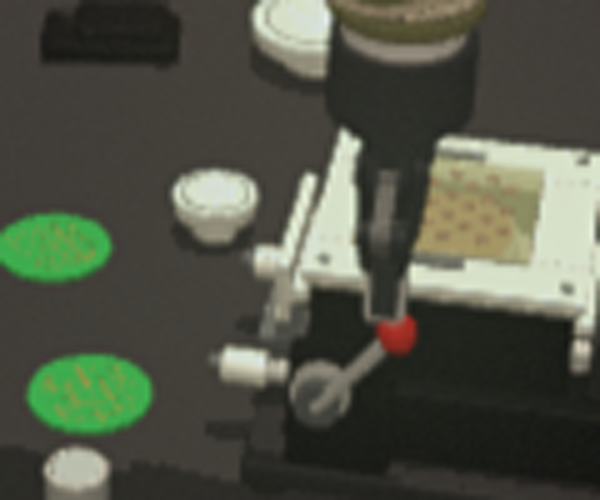

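The lever leans back with its ball at (397,333), but the force is low. I check where the tip is relative to the ball before going further.

```bash
python3 -c "
from h import *
e=optics.get_image('side');t=optics.get_image('top')
s=observe()
print('tcp',proj(e,s['position']),proj(t,s['position']))
for n,d in(('side',e),('top',t)):
  b,g,r=[d['pixels'][...,i].astype(int) for i in range(3)]
  m=((r>110)&(g<60)&(b<60)).astype(np.uint8)
  k,l,stt,c=cv2.connectedComponentsWithStats(m)
  print(n,[(c[i],stt[i].tolist()) for i in range(1,k) if stt[i,4]>4 and abs(c[i]-proj(d,s['position'])[0]).max()<30])
for a in (25,30,34,38,43):
  p=np.r_[O+(-.055+.07*np.sin(np.radians(a)))*u-.135*w,.085+.07*np.cos(np.radians(a))];print(a,p,proj(e,p),proj(t,p))
e0=cv2.imread('pics/s5.png')
print(proj(e,np.r_[O-.0846*u-.135*w,.1484]), [np.array(x['point']) for x in spotter.mark_of('lever_ball','side')[:2]])
im=cv2.resize(t['pixels'][110:200,240:330],(540,540),interpolation=2);cv2.imwrite('pics/t8.png',im)
for f in('side1.png','s7.png'):pass
d0=cv2.imread('pics/side1.png').astype(int);m=((d0[...,2]>110)&(d0[...,1]<60)&(d0[...,0]<60));ys,xs=np.nonzero(m[195:225,262:290]);print('ball0',xs.mean()+262,ys.mean()+195)
"
```

```text
tcp [[295.7435 218.8625]] [[294.4642 153.1244]]
side [(array([299.1515, 216.6667]), [296, 213, 7, 7, 33])]
top []
25 [ 0.6113 -0.1445  0.1484] [[295.0473 213.6297]] [[294.6594 152.6337]]
30 [ 0.6166 -0.1457  0.1456] [[296.9922 214.7193]] [[294.8928 151.1725]]
34 [ 0.6206 -0.1465  0.143 ] [[298.4692 215.6821]] [[295.0512 150.097 ]]
38 [ 0.6245 -0.1474  0.1402] [[299.8678 216.72  ]] [[295.1836 149.1101]]
43 [ 0.629  -0.1484  0.1362] [[301.4948 218.1147]] [[295.3119 148.0082]]
[[273.32   211.0528]] [array([ 0.6229, -0.1473,  0.1417]), array([0.5782, 0.0037, 0.0932])]
ball0 274.57575757575756 211.03030303030303
```

View pics/t8.png

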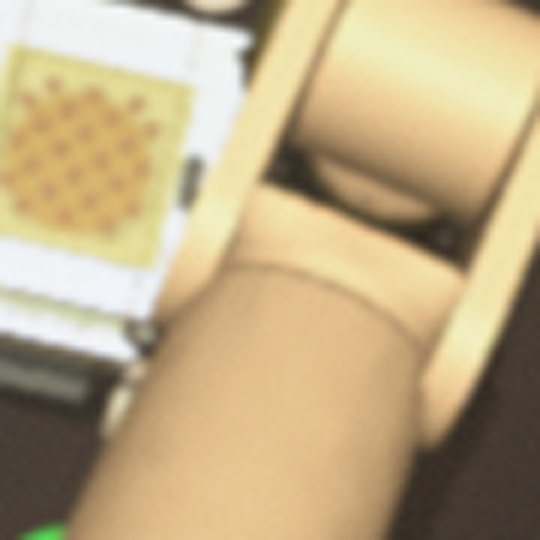

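```bash
python3 -c "
from h import *
e=optics.get_image('side')
print((proj(e,[[.5021,-.1201,.1328],[.572,-.1372,.1321],[.6139,-.1462,.1322]])-[220,150])*5)
s=observe();R=np.array(s['tool_rot']);P=s['position']
for dx in(-.011,.011):
  for dy in (-.0145,.0145): print(dx,dy,(proj(e,P+R@[dx,dy,0])-[220,150])*5)"
```

```text
[[171.2706 316.1744]
 [300.3716 335.0006]
 [378.76   344.3073]]
-0.011 -0.0145 [[395.7424 362.5213]]
-0.011 0.0145 [[402.0407 331.3022]]
0.011 -0.0145 [[354.9557 357.5491]]
0.011 0.0145 [[361.9554 326.4969]]
```

The visible tip edge is about 20 crop pixels above the projected TCP, so the tips ride on the ball's upper half. I back off 35 mm, lower 14 mm and push again.

Request:
move_arm --series "0.5 0 0 0 -1; 1.5 0 0 0 -1; 2.5 0 0 0 -1; 3.5 0 0 0 -1; 3.5 0 0.7 0 -1; 3.5 0 1.4 0 -1; 3.2 0 1.4 0 -1; 2.8 0 1.4 0 -1"

```text
time_s: 18.18
position: [0.5869, -0.1404, 0.118]
tool_rot: [[-0.978, 0.211, 0.0], [0.211, 0.978, -0.0], [-0.0, -0.0, -1.0]]
ft_force: [-0.1, -0.2, -1.1]
grip_width: 0.0001
gripper_force: 0.0
```

Request:
move_arm --series "-0.3 0 0 0 -1; -0.6 0 0 0 -1; -0.8 0 0 0 -1; -1 0 0 0 -1"

```text
time_s: 18.68
position: [0.5963, -0.1424, 0.1181]
tool_rot: [[-0.978, 0.211, 0.0], [0.211, 0.978, -0.0], [-0.0, -0.0, -1.0]]
ft_force: [-0.1, -0.1, -0.2]
grip_width: -0.0001
gripper_force: 0.0
```

Request:
move_arm --series "-0.2 0 0 0 -1; -0.4 0 0 0 -1; -0.6 0 0 0 -1; -0.8 0 0 0 -1"

```text
time_s: 19.18
position: [0.6039, -0.144, 0.1179]
tool_rot: [[-0.978, 0.211, -0.001], [0.211, 0.978, 0.0], [0.001, 0.0, -1.0]]
ft_force: [-2.0, 0.4, 0.1]
grip_width: -0.0
gripper_force: 0.8
```

Request:
move_arm --series "-0.15 0 0 0 -1; -0.3 0 0 0 -1; -0.45 0 0 0 -1; -0.6 0 0 0 -1"

```text
time_s: 19.68
position: [0.6077, -0.1447, 0.1177]
tool_rot: [[-0.978, 0.211, -0.006], [0.211, 0.978, 0.001], [0.006, 0.0, -1.0]]
ft_force: [-14.5, 2.6, 3.6]
grip_width: -0.0002
gripper_force: 7.5
```

```bash
python3 -c "
from h import *
st();e=snap('side','s9.png');d=e['pixels']
cv2.imwrite('pics/s9.png',cv2.resize(e['pixels'][150:250,220:340],None,fx=5,fy=5,interpolation=2))
b,g,r=[d[...,i].astype(int) for i in range(3)];m=(r>110)&(g<60)&(b<60);ys,xs=np.nonzero(m[195:235,262:320]);print('ball',xs.mean()+262,ys.mean()+195,xs.min()+262,xs.max()+262,len(xs))"
```

```text
19.675 al xy -0.02881669795476624 -0.13594208534008984 z 0.11774613520336263 yaw-x -12.161944748557268 F [-14.5348   2.6409   3.6475] -0.00023204326978326994
ball 301.1363636363636 217.97727272727272 298 304 44
```

View pics/s9.png

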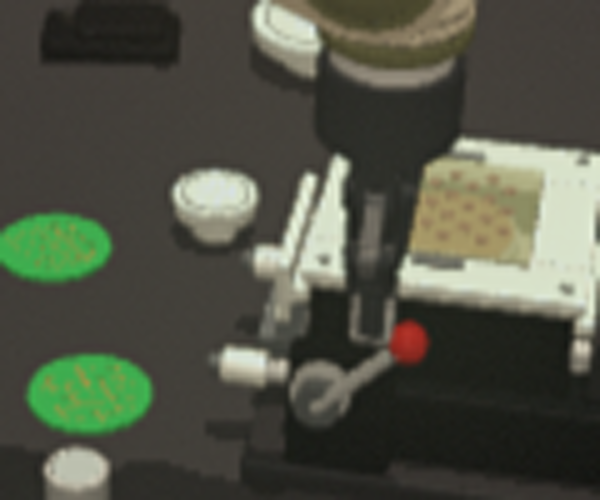

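The ball is at (409,342), image (301.1,218.0), which matches 43° back within half a pixel. The 14.5 N force shows the stop. I hold briefly, then retreat.

Request:
move_arm --series "0 0 0 0 -1; 0 0 0 0 -1; 0.5 0 0 0 -1; 1.5 0 0 0 -1; 3 0 0 0 -1; 4.5 0 -1 0 -1; 5.5 0 -4 0 -1; 6 0 -8 0 -1"

```text
time_s: 20.72
position: [0.5502, -0.1323, 0.1994]
tool_rot: [[-0.978, 0.211, -0.001], [0.211, 0.978, 0.0], [0.001, 0.0, -1.0]]
ft_force: [0.4, 0.4, 0.7]
grip_width: 0.0001
gripper_force: 0.0
```

Request:
move_arm --series "4 0 -2 0 -1; 8 0 -4 0 -1; 12 0 -6 0 -1; 15 0 -8 0 -1; 15 0 -8 0 -1; 15 0 -8 0 -1; 15 0 -8 0 -1"

```text
time_s: 21.6
position: [0.405, -0.1011, 0.2775]
tool_rot: [[-0.978, 0.211, -0.001], [0.211, 0.978, 0.001], [0.001, 0.0, -1.0]]
ft_force: [-0.0, 0.4, -0.7]
grip_width: -0.0
gripper_force: 0.0
```

```bash
python3 -c "
from h import *
st()
e=snap('side','sA.png');t=snap('top','tA.png')
d=e['pixels'];b,g,r=[d[...,i].astype(int) for i in range(3)];m=(r>110)&(g<60)&(b<60);ys,xs=np.nonzero(m[195:235,262:320]);print('ball',xs.mean()+262,ys.mean()+195)
for n in('side','top'):
  for k in('slide_front','torch','chuck_small'):print(n,k,[(np.array(x['point']),(np.array(x['point'][:2])-O)@u) for x in spotter.mark_of(k,n)[:2]])
c=lambda d,x,y:cv2.resize(d['pixels'][y:y+120,x:x+120],(395,395),interpolation=2)
cv2.imwrite('pics/cA.png',np.hstack([c(t,190,95),c(e,230,150)]))"
```

```text
21.6 al xy -0.2362358298352914 -0.13594016101736683 z 0.277450332483964 yaw-x -12.161828102062945 F [-0.0071  0.3798 -0.7361] -9.70431026375436e-07
ball 300.97826086956525 217.56521739130434
side slide_front [(array([0.5761, 0.0011, 0.093 ]), np.float64(-0.09041880202156498))]
side torch [(array([ 0.4489, -0.2107, -0.0005]), np.float64(-0.17023240478792978))]
side chuck_small [(array([0.5341, 0.1629, 0.0005]), np.float64(-0.16550626497907328))]
top slide_front [(array([0.5729, 0.0024, 0.0968]), np.float64(-0.09382063079758236))]
top torch []
top chuck_small [(array([0.536 , 0.1668, 0.0005]), np.float64(-0.16446892975016708))]
```

View pics/cA.png

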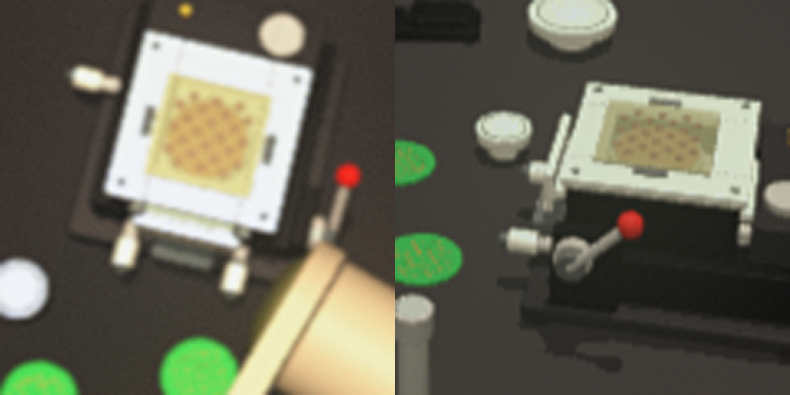

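The slide is home with its plate against the frame at (190,225) in the left half. The lever is at its back stop with the ball at (630,224) in the right half. The wafer shows centred under the mask at (208,137), and the arm is clear, so I hand in.

```bash
python3 -c "
from h import *
print(order.close_job())"
```

```text
the job is handed in; nothing more can be done
None
```

I pushed the slide fully home and the contact lever to its back stop, and the last pictures showed the wafer centred under the mask; the job is handed in, but no verdict came back.

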